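# Hang the damper counterweight by its safety hook

### The job

Pick up the counterweight that has the open safety hook and hang it on the cross pin of the damper stand's fork: push the hook's mouth down over the pin until the sprung latch has been pushed in and flips shut below the pin, then let it hang there fully home, still and free. Push gently, by feel: the fork is clamped somewhat higher or lower than marked and must not be pressed harder than 25 N; leave everything else on the bench where it is.

Things in the scene. Friction and masses are not known exactly. Their poses are not given: they have to be found in the camera images.
- weight: Loose dark steel counterweight, 0.34 to 0.52 kg, 222 mm tall, stands on its flat round foot. Origin: centre of the foot; z up the shank, +x towards the hook's nose, y along the pin when hung. Above the foot: round weight 50 mm across, 0-30 mm high; shank's foot 30-42 mm (x -22 to 12); shank 42-180 mm (x -22 to -10 mm); all of the hook above is 14 mm thick in y.
- head (a point): Centre of the square head on top of the hook, the place to grip: 20 x 20 mm, 42 mm tall (21 mm above and below this point), 200.5 mm above the weight's foot. Axes as the weight's. Under the head the crown, 163.5-179.5 mm above the foot (x -22 to 22 mm), joins shank and nose.
- mouth (a point): 86 mm above the weight's foot on its axis (114.5 mm below the head's centre), where the pin comes into the hook from the +x side: that side is open from 42 to 130 mm above the foot. The mouth itself opens downwards above this point, 21 mm wide, between the shank's inner face (x -10 mm) and the nose (x 11 to 22 mm, 130-164 mm above the foot); the pin slides up along the shank. Axes as the weight's.
- seat (a point): The hook's seat: centre of a pin lying fully home under the crown, on the weight's axis 157.5 mm above its foot (43 mm below the head's centre). Axes as the weight's.
- latch (a joint): Sprung safety latch in the mouth, a level steel tongue 18 mm long, 3.5 mm thick, hinged on the nose 136 mm above the foot, ending 3 mm from the shank. 0 = shut; grows to 1.45 rad as the pin pushes it up. The pin must push with about 7 N, rising to 13 N, to open it, more than the counterweight's own weight. It flips shut by itself below the pin in the last 5 mm or so before the pin is home, and cannot open downwards.
- stand: Fixed steel stand: post with a level fork clamped to it. Origin on the bench straight below the cross pin; z up; y along the pin; the fork's open end points to -x, post and clamp begin 62 mm off towards +x and end at most 46 mm above the pin. Base plate 12 mm high, x from 40 to 150 mm. Fork arms 18 mm tall (9 mm above and below the pin), 48 mm free between them, ending 14 mm in front of the pin.
- pin_mark (a point): Marked place of the middle of the cross pin, 200 mm above the bench; axes as the stand's. The pin, steel, 12 mm across, 48 mm free length along y, is truly here in x and y, but the fork is clamped anywhere from 24 mm below to 24 mm above the mark: its real height must be seen or felt. Stiff bushes let the pin give downwards past 5 N, 1 mm per 5 N, 2 mm at most, then it is rigid.
- eye_weight: Bystander: a similar round weight, 50 mm across, but with a closed ring on top, 107 mm tall. Origin under its foot.
- hammer: Bystander: hand hammer lying on the bench.
- bar: Bystander: square steel bar 180 x 16 x 16 mm, lying flat; origin under its middle.
- collar: Bystander: steel ring 56 mm across, 14 mm high, lying flat; origin under its middle.
- tin: Bystander: steel can 70 mm across, 110 mm tall; origin under its middle.
- pan: Bystander: shallow dark iron pan 120 mm across, 30 mm high; origin under its middle.
- punch: Bystander: round steel punch, 16 mm across, 130 mm long, lying flat.
There are look-alikes about, which are no part of the job. Leave any purple or red look-alike of the stand alone.

How it is judged:
By the outcome, as a careful person would: the job done as asked, in the order asked, and still so for the second after the job is handed in, with the robot touching nothing.
It also fails if it takes over 61 s, if anything falls off the work surface, if the arm or the gripper's body presses on something with over 40 N, if the wrist force passes 120 N, or if a joint passes its speed limit or range.

### The arm

A 6-joint arm with a two-finger parallel gripper is mounted at the origin on the work surface. World frame = base frame: x ahead of the robot, y to its left, z up, the work surface at z = 0. Lengths are in mm, angles in degrees, forces in N, time in s.
With the tool pointing down it reaches from about 425 to 950 mm from the base axis. Payload 14.7 kg.
Tool frame: the origin (TCP) lies on the centre line of the jaws, within the pads' length; the fingertips stand 22 mm ahead of it and the grasp point (between the pads) lies 3 mm ahead of it; x points along the fingers, z is the direction in which the jaws open and shut, and the axes are right-handed (so a half turn about x gives the same grasp; the last joint's range is limited). The gripper opens to 85 mm and grips with 20 to 120 N. Pads are 22 mm wide; open, the fingers measure 114 mm over their backs; the gripper's body (76 mm by 85 mm) begins 54 mm behind the grasp point. The pads swing forward as they close: fully open they stand 13 mm farther back than shut.
Start: joints at [-72.342, 27.513, 91.461, -0, 61.026, -2.67], TCP at [225.827, -609.503, 226.697] pointing down, gripper open.
Joint ranges: [-157.49, 157.49], [-46.99, 117.5], [13.45, 153.17], [-89.5, 269.5], [5.16, 153.95], [-167.48, 167.48]. Speed limits (degrees/s): [108.29, 108.29, 136.94, 172.46, 172.46, 172.46].

### API

Orientations are given as a 3x3 rotation matrix whose columns are the frame's x, y, z axes.
In Python, from cell import arm gives the robot as it stands. Calls block until the motion is done:
- arm.movep(position, orientation): joint-space move of the TCP to a pose.
- arm.line_to(position, velocity=150, attitude=None, until_force=None): straight line of the TCP; attitude=None keeps the orientation; velocity is the mean speed in mm/s. With until_force (N) it stops when the force on the tool has changed by that much, and returns True; else False.
- arm.move_joints(angles): joint-space move.
- arm.ungrasp() and arm.close_gripper(strength=None): open the fingers fully, or close them until they stop; strength is the grip in N (None keeps the last).
- arm.sleep(seconds).
- arm.ik(position, orientation): joint angles nearest the present ones, or None.
- arm.state(): the state.
- arm.grab_frame(name): name is "scene" or "top" or "wrist"; returns a dict with "img" (480x640x3 uint8, red, green, blue), "depth" (480x640 float32, mm along the optical axis (not along the pixel's ray), 0 where there is no reading), "intrinsics" (3x3 intrinsics, pixels), "rvec" (rotation vector, rad) and "tvec" (3), from world to camera coordinates, as OpenCV has them. Camera axes: x right, y down, z forward; pixel columns grow to the right and rows downward; lengths in mm; the calibration is good to about 2 mm. The wrist camera is an equidistant fisheye: a pixel r from the principal point sees the ray r / f radians off the axis. A picture is of the moment at which its call begins.
A pose or a line that the arm cannot do raises arm.Unreachable and nothing moves.
- arm.hand_in(): hands the job in, once; it reports no verdict.
The state is a dict: "time": time; "q": joint angles; "joint_vel": joint speeds; "effort": joint torques, N m; "position": TCP position; "ee_rot": TCP orientation; "force": force on the tool from outside, world axes, zero at the start; "ft_torque": the same for the moment, N m; "opening": finger opening in mm.
Only numpy, scipy, OpenCV 4.12 (cv2) and the standard library are available. Lean on these libraries where they do the work, as an engineer would, in place of code of your own. Each camera call takes 0.05 s, during which the arm holds its last target.

## Working session

There is one attempt and no reset: what is moved stays moved. The work goes in short steps, each a Python script; the robot and the scene stay as the last script left them, time stands still between calls to the robot, and variables do not carry over. Pictures are saved under pics/ and viewed, and the job is handed in when it is done.

```bash
ls; mkdir -p pics; cat > h.py <<'E'
import numpy as np, cv2
from cell import arm
def grab(n,tag):
    f=arm.grab_frame(n); np.savez(f'pics/{tag}.npz',**f)
    cv2.imwrite(f'pics/{tag}.png',cv2.cvtColor(f['img'],cv2.COLOR_RGB2BGR)); return f
def load(tag): return dict(np.load(f'pics/{tag}.npz'))
def world_map(f):
    K=f['intrinsics'];R=cv2.Rodrigues(f['rvec'])[0];t=f['tvec'].reshape(3)
    v,u=np.mgrid[0:480,0:640];d=f['depth'].astype(float)
    c=np.stack([(u-K[0,2])/K[0,0]*d,(v-K[1,2])/K[1,1]*d,d],-1)
    w=(c-t)@R; w[d==0]=np.nan; return w
def ray(f,u,v):
    K=f['intrinsics'];R=cv2.Rodrigues(f['rvec'])[0];t=f['tvec'].reshape(3)
    d=np.array([(u-K[0,2])/K[0,0],(v-K[1,2])/K[1,1],1.])@R
    return -R.T@t, d/np.linalg.norm(d)
def onplane(f,u,v,z):
    o,d=ray(f,u,v); return o+d*(z-o[2])/d[2]
E
python3 - <<'E'
from h import *
for n in ['scene','top']:
    f=grab(n,n+'0'); R=cv2.Rodrigues(f['rvec'])[0]
    print(n,f['intrinsics'].tolist(),(-R.T@f['tvec'].reshape(3)).round(1),(R[2]).round(3),(f['depth']==0).mean())
s=arm.state();print(s)
E
```

```text
pics
scene [[497.17008070532006, 0.0, 317.19171566919357], [0.0, 497.17008070532006, 224.00472842123477], [0.0, 0.0, 1.0]] [853.1 714.3 846.8] [-0.413 -0.636 -0.652] 0.003876953125
top [[541.7914253564325, 0.0, 314.1999135391424], [0.0, 541.7914253564325, 243.41851560137007], [0.0, 0.0, 1.0]] [ 294.5   25.9 1335.5] [ 0.103 -0.007 -0.995] 0.00404296875
{'time': 0.1, 'q': array([-7.23407477e+01,  2.75462158e+01,  9.14914455e+01,  2.78732350e-04,
        6.10262799e+01, -2.66934097e+00]), 'joint_vel': array([-0.01713566, -0.14327947, -0.13914631, -0.03383803, -0.00809644,
        0.03202845]), 'effort': array([ 3.25749052e-04, -9.52258730e+01, -4.31042576e+01, -1.56248116e-04,
        5.18504923e-03,  6.14344390e-05]), 'position': array([ 225.72244132, -609.13431465,  226.12860314]), 'ee_rot': array([[-3.34484267e-04,  9.37716510e-01,  3.47401260e-01],
       [ 1.06468642e-03,  3.47401417e-01, -9.37715907e-01],
       [-9.99999377e-01,  5.62221869e-05, -1.11457434e-03]]), 'force': array([0.57680787, 0.34765291, 0.38870212]), 'ft_torque': array([ 0.00679408, -0.0114092 ,  0.02143931]), 'opening': 85.3700393224176}
```

View pics/scene0.png

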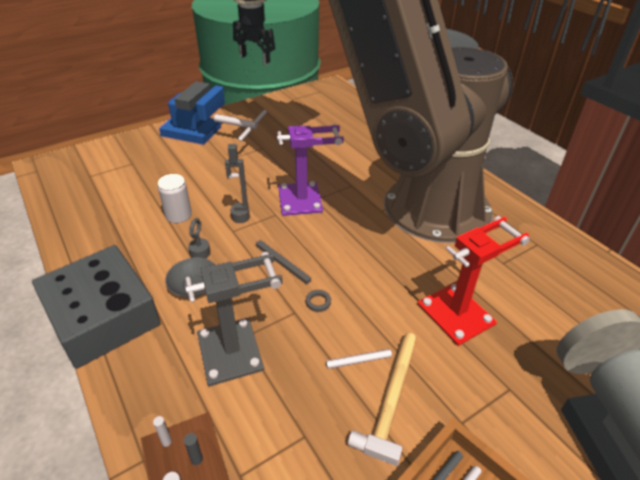

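View pics/top0.png

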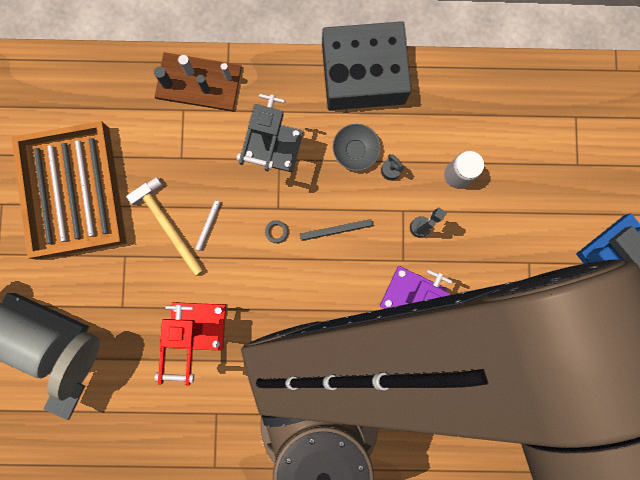

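The scene view shows the weight (hook top at about (235,155), foot (240,213)) and the grey stand, whose pin runs from about (268,258) to (277,283). In the top view the weight is at about (428,222) and the grey fork's pin at about (257,158). Next I'll enlarge both and read depth.

```bash
python3 - <<'E'
from h import *
f=load('top0');s=load('scene0')
def crop(f,x0,y0,w,h,k): 
    return cv2.resize(cv2.cvtColor(f['img'],cv2.COLOR_RGB2BGR)[y0:y0+h,x0:x0+w],(w*k,h*k),interpolation=cv2.INTER_CUBIC)
cv2.imwrite('pics/c1.png',np.hstack([crop(f,225,85,100,120,4),crop(f,395,185,90,120,4)[:480,:360]]))
cv2.imwrite('pics/c2.png',np.hstack([crop(s,180,220,110,100,4),crop(s,205,120,80,110,4)[:400]]))
wt=world_map(f);ws=world_map(s)
for n,w,pts in [('top',wt,[(437,214),(424,227),(415,230),(257,158),(250,154),(263,160),(262,120),(275,232),(357,148),(392,165),(468,160)]),('scene',ws,[(235,155),(240,213),(277,283),(272,270),(268,258),(218,280)])]:
    for u,v in pts: print(n,u,v,w[v,u].round(1))
# hook points
for n,w,(u0,u1,v0,v1) in [('top',wt,(400,470,195,245)),('scene',ws,(222,255,140,225))]:
    p=w[v0:v1,u0:u1].reshape(-1,3);p=p[np.isfinite(p).all(1)]
    for a,b in [(8,36),(36,50),(50,130),(130,160),(160,181),(181,215),(215,235)]:
        q=p[(p[:,2]>a)&(p[:,2]<b)]
        if len(q):print(n,a,b,len(q),q.mean(0).round(1),q.min(0).round(1),q.max(0).round(1))
E
```

```text
top 437 214 [ 474.9 -235.8  223.2]
top 424 227 [ 460.4 -228.9  126.9]
top 415 230 [ 465.  -225.9   37.3]
top 257 158 [642.9 163.2  11.7]
top 250 154 [650.7 180.   19.7]
top 263 160 [587.9 130.3 205.2]
top 262 120 [670.3 133.1 220.6]
top 275 232 [458.9 114.7   2.3]
top 357 148 [676.  -87.1   1. ]
top 392 165 [ 616.8 -165.5   67.8]
top 468 160 [ 621.6 -336.   107.7]
scene 235 155 [ 475.3 -226.1  203.1]
scene 240 213 [ 480.1 -226.2   27.9]
scene 277 283 [590.7 185.1 205.9]
scene 272 270 [584.7 156.5 209.8]
scene 268 258 [576.4 126.3 210. ]
scene 218 280 [677.8 135.8 218.3]
top 8 36 203 [ 475.7 -238.2   27.4] [ 435.2 -333.4    8.2] [ 540.9 -206.7   36. ]
top 36 50 48 [ 474.5 -237.1   42. ] [ 455.2 -251.4   36.3] [ 489.6 -221.3   49.8]
top 50 130 58 [ 460.5 -231.    91.5] [ 454.2 -237.7   50.7] [ 482.8 -226.2  128.3]
top 130 160 38 [ 469.2 -234.8  144. ] [ 454.6 -247.2  131.8] [ 496.2 -227.   160. ]
top 160 181 46 [ 464.3 -234.5  175.3] [ 454.7 -253.4  160.4] [ 496.6 -226.2  180.9]
top 181 215 59 [ 469.9 -236.4  195.3] [ 455.4 -246.6  181.1] [ 487.2 -228.1  214.8]
top 215 235 99 [ 475.7 -242.4  221. ] [ 463.5 -254.8  215.4] [ 488.4 -230.5  227.5]
scene 8 36 218 [ 480.5 -227.4   24.1] [ 449.8 -263.6    8. ] [ 500.1 -212.6   36. ]
scene 36 50 72 [ 472.4 -234.1   40.9] [ 451.9 -256.5   36.1] [ 488.3 -220.3   49.2]
scene 50 130 145 [ 458.1 -237.5   90.5] [ 342.2 -490.1   52.3] [ 469.8 -220.9  129.6]
scene 130 160 134 [ 476.5 -236.2  143.7] [ 453.6 -252.   130.6] [ 496.4 -218.7  159.7]
scene 160 181 135 [ 476.1 -235.3  171.8] [ 453.2 -251.9  160.3] [ 497.4 -222.1  180.9]
scene 181 215 119 [ 478.  -232.7  198.2] [ 462.2 -241.8  181.1] [ 488.1 -225.3  214.8]
scene 215 235 54 [ 475.4 -237.5  219.9] [ 463.6 -250.2  215.6] [ 486.7 -225.2  223.5]
```

View pics/c1.png

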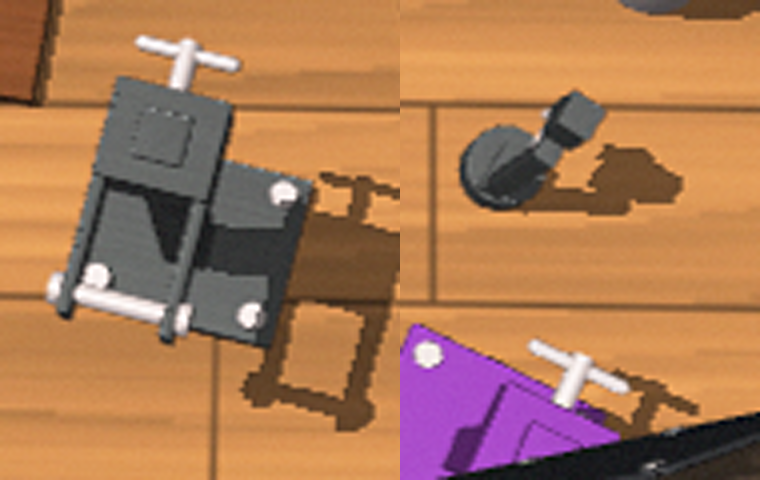

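View pics/c2.png

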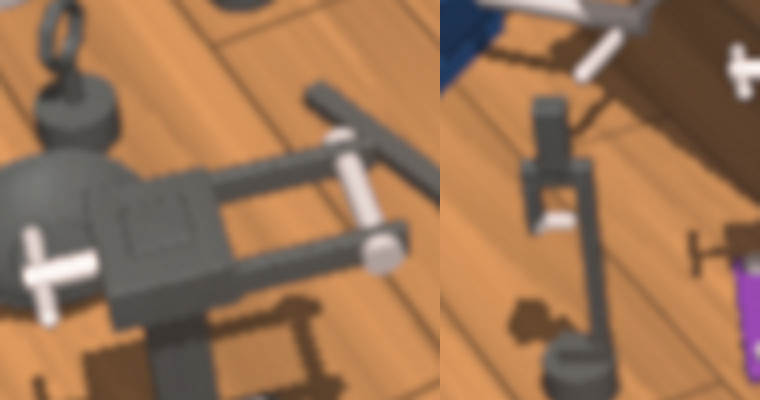

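```bash
python3 - <<'E'
from h import *
np.set_printoptions(suppress=True,precision=1)
f=load('top0');s=load('scene0')
wt=world_map(f);ws=world_map(s)
def white(f): 
    i=f['img'].astype(int); return (i.min(-1)>130)&(i.max(-1)-i.min(-1)<45)
for n,F,w,(u0,u1,v0,v1) in [('top',f,wt,(232,280,150,175)),('scene',s,ws,(255,290,245,295))]:
    m=np.zeros((480,640),bool);m[v0:v1,u0:u1]=white(F)[v0:v1,u0:u1]
    ok=m&(w[...,2]>150)&(w[...,2]<240)
    p=w[ok];print(n,m.sum(),len(p),p.mean(0),p.min(0),p.max(0))
    # pin axis line from image mask, minor-axis
    vs,us=np.nonzero(m);c=np.array([us.mean(),vs.mean()]);r=cv2.minAreaRect(np.stack([us,vs],1).astype(np.float32));print(r)
    q=p-p.mean(0);print('dir',np.linalg.svd(q,full_matrices=False)[2][0], 'hist z',np.percentile(p[:,2],[5,25,50,75,95]))
# fork arms top: dark pts with z in 200..235 near fork
for n,w,(u0,u1,v0,v1) in [('top',wt,(225,300,100,185)),('scene',ws,(175,300,240,310))]:
    p=w[v0:v1,u0:u1].reshape(-1,3);p=p[np.isfinite(p).all(1)]
    p=p[(p[:,2]>150)&(p[:,0]<640)];print(n,len(p),np.percentile(p[:,2],[5,25,50,75,95,100]))
    p=p[p[:,2]>195]
    r=cv2.minAreaRect(p[:,:2].astype(np.float32));print('fork rect',r,cv2.boxPoints(r).round(1).tolist())
# hook
for n,w,(u0,u1,v0,v1) in [('top',wt,(400,470,195,245)),('scene',ws,(222,255,140,225))]:
    p=w[v0:v1,u0:u1].reshape(-1,3);p=p[np.isfinite(p).all(1)]
    p=p[(p[:,2]>46)&(p[:,2]<182)&(np.hypot(p[:,0]-475,p[:,1]+236)<30)]
    r=cv2.minAreaRect(p[:,:2].astype(np.float32));print(n,'hook',r)
    q=p[:,:2]-p[:,:2].mean(0);d=np.linalg.svd(q,full_matrices=False)[2][0];print('pca yaw',np.degrees(np.arctan(d[1]/d[0])))
    p=w[v0:v1,u0:u1].reshape(-1,3);h=p[(p[:,2]>218)&(p[:,2]<226)];print('headtop',len(h),cv2.minAreaRect(h[:,:2].astype(np.float32)),h.mean(0))
    b=p[(p[:,2]>26)&(p[:,2]<34)&(np.hypot(p[:,0]-475,p[:,1]+236)<30)];print('foot',cv2.minEnclosingCircle(b[:,:2].astype(np.float32)))
E
```

```text
top 195 162 [585.9 147.6 209.7] [570.4 110.4 196.3] [607.1 185.2 215.3]
((254.85296630859375, 158.0882568359375), (35.65273666381836, 11.884244918823242), 14.03624439239502)
dir [-0.2 -1.   0. ] hist z [205.4 208.2 209.8 211.5 214.2]
scene 223 218 [587.7 157.8 209. ] [571.1 111.8 198.7] [601.3 190.3 215.5]
((270.5632629394531, 269.1333923339844), (37.32593536376953, 8.866947174072266), 70.97439575195312)
dir [ 0.2  1.  -0. ] hist z [202.9 207.6 209.2 211.3 213.7]
top 486 [200.9 208.4 211.  213.3 215.3 221.3]
fork rect ((607.0621948242188, 144.56167602539062), (76.66537475585938, 75.4931640625), 82.8636474609375) [[564.7999877929688, 111.19999694824219], [639.7999877929688, 101.80000305175781], [649.2999877929688, 177.89999389648438], [574.4000244140625, 187.3000030517578]]
scene 857 [197.7 204.1 209.  212.1 214.  216.9]
fork rect ((605.505615234375, 149.3883514404297), (79.08088684082031, 76.71529388427734), 84.55689239501953) [[563.5999755859375, 113.69999694824219], [639.9000244140625, 106.4000015258789], [647.4000244140625, 185.10000610351562], [571.0999755859375, 192.39999389648438]]
top hook ((476.70526123046875, -240.8881378173828), (14.91556453704834, 45.00059127807617), 65.9158706665039)
pca yaw -20.471491573264107
headtop 87 ((475.9547424316406, -242.78689575195312), (19.613563537597656, 20.492660522460938), 61.121253967285156) [ 476.1 -242.4  221.5]
foot ((475.9913330078125, -241.88743591308594), 24.80124855041504)
scene hook ((475.43701171875, -237.86758422851562), (20.581754684448242, 44.18410110473633), 58.297760009765625)
pca yaw -31.421510229294668
headtop 45 ((475.0361328125, -239.21290588378906), (23.42959213256836, 18.958511352539062), 64.44319915771484) [ 474.7 -238.5  220.5]
foot ((475.7220458984375, -238.129638671875), 25.728496551513672)
```

```bash
cat >> h.py <<'E'
def down(yaw,sgn=1):
    a=np.radians(yaw); y=sgn*np.array([-np.sin(a),np.cos(a),0]); x=np.array([0,0,-1.])
    return np.stack([x,np.cross(y,x),y],1)   # tool z = y-axis of object
E
python3 - <<'E'
from h import *
np.set_printoptions(suppress=True,precision=1)
s=load('scene0');ws=world_map(s)
i=s['img'].astype(int);m=(i[...,2]>i[...,1]+50)&(i[...,0]>i[...,1]+40)
m[:,:270]=0;m[:,350:]=0;p=ws[m];p=p[np.isfinite(p).all(1)];print('purple',len(p),np.percentile(p,[1,99],axis=0))
w=ws[120:230,260:350].reshape(-1,3);w=w[w[:,2]>180];print(np.nanpercentile(w,[1,99],axis=0))
for sg in (1,-1):
    for nm,pos,yaw in [('w',(475.7,-240.5,206),-26),('whi',(475.7,-240.5,420),-26),('st',(585.5,150,325),-13),('sthi',(520,165,400),-13)]:
        print(sg,nm,arm.ik(np.array(pos,float),down(yaw,sg)))
E
```

```text
purple 1769 [[ 251.1 -287.9    4.9]
 [ 368.6 -150.3  220.2]]
[[ 196.6 -254.7  188.9]
 [ 353.4 -146.5  220.6]]
1 w [-30.1  19.6 108.1  -0.   52.3 -94.1]
1 whi [-30.1   9.6  90.5  -0.   79.9 -94.1]
1 st [ 11.5  19.1  90.5  -0.   70.3 -65.5]
1 sthi [ 14.4  11.3  91.   -0.   77.7 -62.6]
-1 w [-30.1  19.6 108.1  -0.   52.3  85.9]
-1 whi [-30.1   9.6  90.5  -0.   79.9  85.9]
-1 st [ 11.5  19.1  90.5  -0.   70.3 114.5]
-1 sthi [ 14.4  11.3  91.   -0.   77.7 117.4]
```

```bash
python3 - <<'E'
from h import *
np.set_printoptions(suppress=True,precision=2)
arm.movep(np.array([475.7,-240.5,330]),down(-25,1))
f=grab('wrist','w1'); R=cv2.Rodrigues(f['rvec'])[0]
print(f['intrinsics'].tolist(),(-R.T@f['tvec'].reshape(3)),R)
s=arm.state();print(s['time'],s['position'],s['q'],s['force'])
E
```

```text
[[371.64829954431775, 0.0, 315.61172840165966], [0.0, 371.64829954431775, 241.30089597193188], [0.0, 0.0, 1.0]] [ 409.82 -210.3   478.58] [[ 0.42  0.91 -0.  ]
 [ 0.87 -0.41  0.29]
 [ 0.26 -0.12 -0.96]]
1.825 [ 475.49 -241.14  329.76] [-30.14  12.64  98.95  -0.01  68.42 -95.03] [-0.64 -0.61 -0.55]
```

View pics/w1.png

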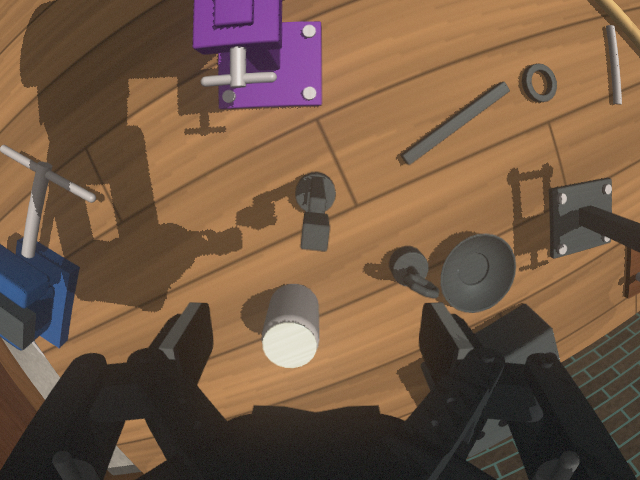

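The wrist view shows the hook between the jaws: head top at about (315,238), foot at (315,192), the shank close to vertical in the image. So a yaw near -25° looks right. Next I'll compute points with the fisheye model.

```bash
cat >> h.py <<'E'
def wrist_map(f):
    K=f['intrinsics'];R=cv2.Rodrigues(f['rvec'])[0];t=f['tvec'].reshape(3)
    v,u=np.mgrid[0:480,0:640];d=f['depth'].astype(float)
    x=u-K[0,2];y=v-K[1,2];r=np.hypot(x,y)+1e-9;th=r/K[0,0]
    k=np.tan(th)/r
    c=np.stack([x*k*d,y*k*d,d],-1);w=(c-t)@R;w[d==0]=np.nan;return w
E
python3 - <<'E'
from h import *
np.set_printoptions(suppress=True,precision=1)
f=load('w1');w=wrist_map(f)
p=w[160:260,280:350].reshape(-1,3);p=p[np.isfinite(p).all(1)]
for a,b in [(-20,6),(26,34),(44,130),(130,161),(161,181),(181,217),(217,226)]:
    q=p[(p[:,2]>a)&(p[:,2]<b)]
    if len(q)>3:print(a,b,len(q),q.mean(0),q.min(0),q.max(0))
h=p[(p[:,2]>218)&(p[:,2]<226)];print('headtop',cv2.minAreaRect(h[:,:2].astype(np.float32)))
b=p[(p[:,2]>26)&(p[:,2]<34)];print('foot',cv2.minEnclosingCircle(b[:,:2].astype(np.float32)))
c=p[(p[:,2]>46)&(p[:,2]<181)];r=cv2.minAreaRect(c[:,:2].astype(np.float32));print('hook',r)
# image of head top: dark contour edges
g=cv2.cvtColor(f['img'],cv2.COLOR_RGB2BGR)[150:270,250:380];cv2.imwrite('pics/w1c.png',cv2.resize(g,None,fx=5,fy=5,interpolation=cv2.INTER_CUBIC))
E
```

```text
-20 6 4649 [ 500.1 -254.8    1.5] [ 421.7 -325.9   -1.4] [ 581.3 -186.5    5.6]
26 34 647 [ 473.3 -242.7   31.4] [ 451.7 -267.4   26.1] [ 500.6 -217.6   33.9]
44 130 159 [ 458.4 -232.6   86.6] [ 453.8 -253.9   44. ] [ 478.3 -224.6  129.8]
130 161 71 [ 457.8 -231.3  146.2] [ 454.8 -239.4  130.1] [ 462.8 -226.   160.6]
161 181 221 [ 461.2 -233.6  177.4] [ 454.7 -243.2  161.1] [ 472.  -225.7  181. ]
181 217 355 [ 466.4 -236.6  195.5] [ 456.4 -246.8  181. ] [ 474.2 -226.5  216.8]
217 226 751 [ 475.7 -242.   222.7] [ 463.7 -254.5  217.5] [ 488.8 -229.4  225.1]
headtop ((476.49456787109375, -242.16021728515625), (20.105998992919922, 20.189115524291992), 58.221065521240234)
foot ((475.8199157714844, -242.4437713623047), 25.277372360229492)
hook ((462.69580078125, -234.3945770263672), (14.463350296020508, 13.350255012512207), 58.606231689453125)
```

View pics/w1c.png

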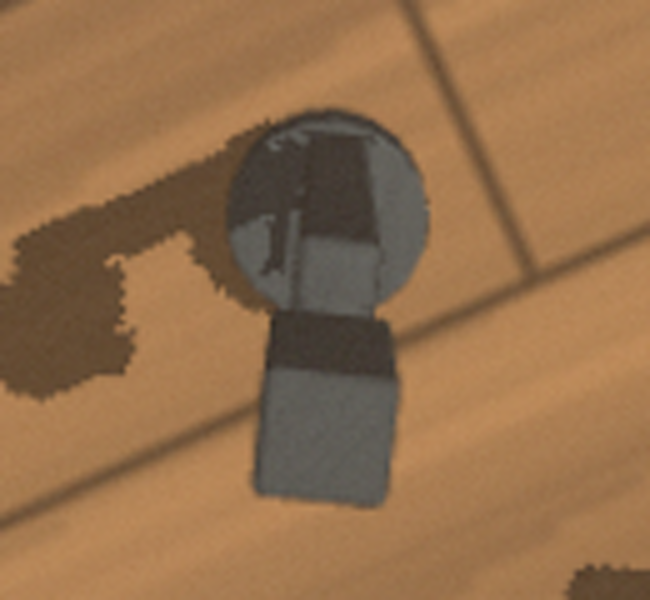

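```bash
python3 - <<'E'
from h import *
np.set_printoptions(suppress=True,precision=2)
R=down(-31,1)
arm.line_to(np.array([475.8,-241.8,250]),velocity=100,attitude=R)
print(arm.line_to(np.array([475.8,-241.8,205]),velocity=60,until_force=8))
s=arm.state();print(s['time'],s['position'],s['force'])
arm.close_gripper(90)
s=arm.state();print(s['time'],s['position'],s['force'],s['opening'])
g=grab('wrist','w2')
arm.line_to(np.array([475.8,-241.8,225]),velocity=50)
arm.sleep(0.3)
s=arm.state();print(s['time'],s['position'],s['force'],s['ft_torque'],s['opening'])
g=grab('wrist','w3');g=grab('scene','s3')
E
```

```text
False
3.675 [ 475.96 -241.91  205.21] [ 0.75 -0.4   0.73]
4.3083 [ 476.09 -241.98  205.5 ] [-1.09 -0.64  6.41] 17.486539649534595
5.2083 [ 475.69 -241.72  224.78] [-0.07 -0.23 -5.46] [-0.03  0.05 -0.02] 17.615483601684577
```

View pics/w3.png

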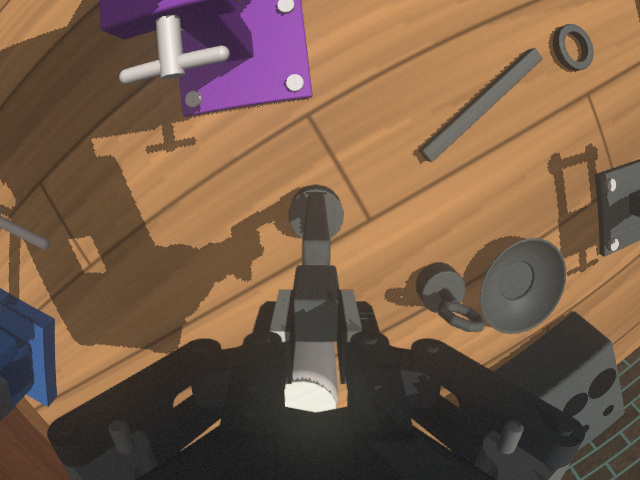

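View pics/s3.png

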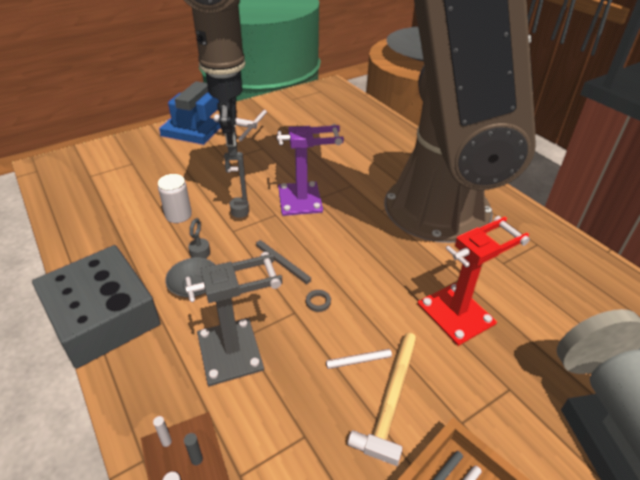

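Held: the foot is off the bench, vertical, with the opening constant. The force change matches about 0.55 kg or less. Now I'll move to in front of the fork's open end at mouth height and look at pin and hook with the same camera.

```bash
python3 - <<'E'
from h import *
np.set_printoptions(suppress=True,precision=2)
arm.line_to(np.array([475.8,-241.8,335]),velocity=120)
arm.movep(np.array([482,174,330]),down(-13,1))
arm.sleep(0.3)
s=arm.state();print(s['time'],s['position'],s['q'],s['force'])
for n in ('wrist','scene','top'): grab(n,n+'4')
E
```

```text
8.2083 [482.22 173.45 329.99] [ 16.4   10.78 101.34  -0.    67.88 -60.55] [ 0.05 -0.27 -3.77]
```

View pics/wrist4.png

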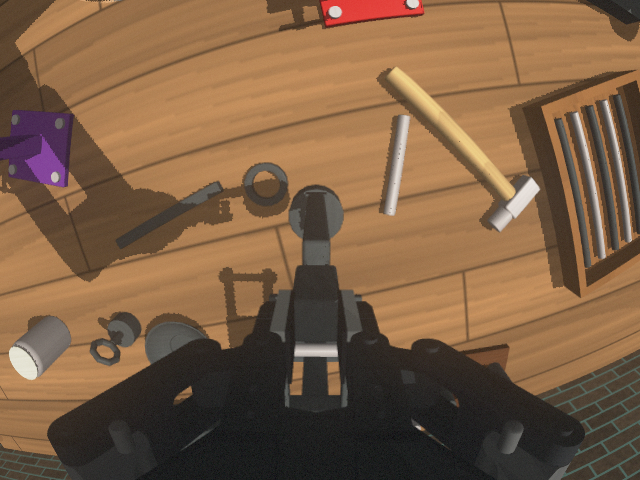

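View pics/scene4.png

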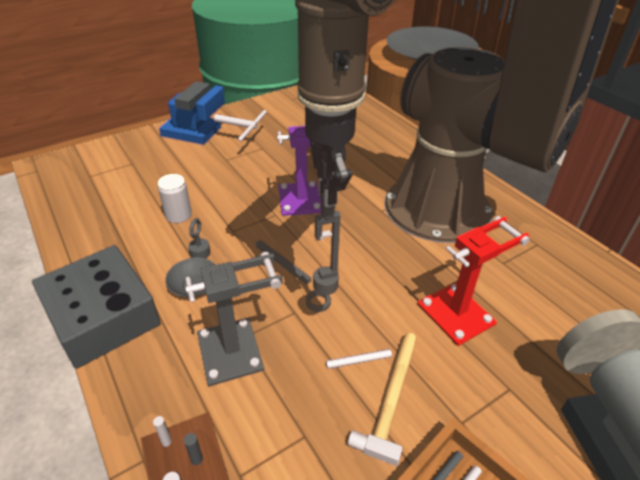

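View pics/top4.png

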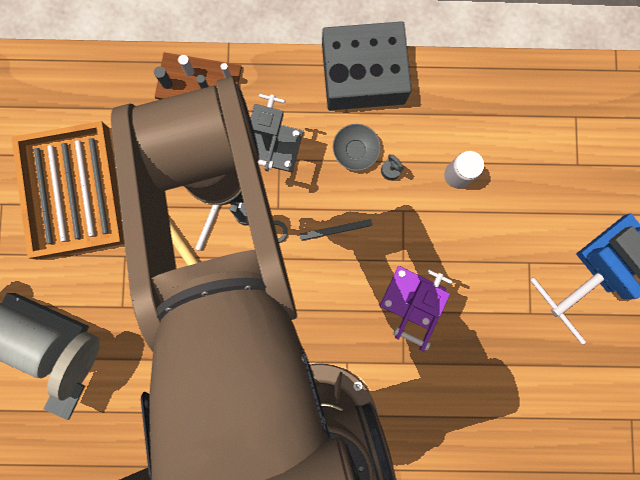

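The wrist view shows the pin between the fingers at about (317,350), level in the image, so yaw agrees. In the scene view the hook hangs at (325,225), facing the grey fork's pin at (271,270). I'll measure the pin axis from the wrist and scene depth.

```bash
python3 - <<'E'
from h import *
np.set_printoptions(suppress=True,precision=1)
f=load('wrist4');w=wrist_map(f)
i=f['img'].astype(int);m=(i.min(-1)>110)&(i.max(-1)-i.min(-1)<40);m[:340]=0;m[362:]=0;m[:,:285]=0;m[:,350:]=0
p=w[m];p=p[np.isfinite(p).all(1)];print('wrist pin',len(p),np.percentile(p,[2,25,50,75,98],axis=0))
q=p[(p[:,2]>190)&(p[:,2]<225)];c=np.polyfit(q[:,1],q[:,0],1);print('x=a*y+b',c, 'yaw',-np.degrees(np.arctan(c[0])),q.mean(0))
# hook yaw/axis in wrist
h=w[170:240,280:350].reshape(-1,3);h=h[(h[:,2]>149)&(h[:,2]<162)];print('foot top',len(h),cv2.minEnclosingCircle(h[:,:2].astype(np.float32)))
h=w[180:300,280:350].reshape(-1,3);h=h[(h[:,2]>168)&(h[:,2]<310)];print('shank',h.mean(0),cv2.minAreaRect(h[:,:2].astype(np.float32)))
for tag in ('scene0','scene4'):
    s=load(tag);W=world_map(s);i=s['img'].astype(int)
    m=(i.min(-1)>120)&(i.max(-1)-i.min(-1)<45);k=np.zeros_like(m);k[245:292,260:285]=m[245:292,260:285]
    p=W[k];p=p[(p[:,2]>190)&(p[:,2]<225)]
    c=np.polyfit(p[:,1],p[:,0],1);print(tag,len(p),'yaw',-np.degrees(np.arctan(c[0])),'x at y=150',np.polyval(c,150),'z',np.percentile(p[:,2],[5,50,95]),p[:,1].min(),p[:,1].max())
# fork arm + clamp top heights
s=load('scene0');W=world_map(s)
h=world_map(load('scene4'))[175:300,300:345].reshape(-1,3);h=h[np.isfinite(h).all(1)]
d=np.hypot(h[:,0]-482,h[:,1]-173)<32
for a,b in [(120,157),(160,250),(250,287),(287,305),(305,330)]:
    q=h[d&(h[:,2]>a)&(h[:,2]<b)];print(a,b,len(q),q.mean(0),q.min(0),q.max(0))
E
python3 - <<'E'
import cv2,numpy as np
a=cv2.imread('pics/scene4.png')[180:310,250:360];b=cv2.imread('pics/wrist4.png')[280:410,260:375]
cv2.imwrite('pics/c4.png',np.hstack([cv2.resize(a,(0,0),fx=3.5,fy=3.5,interpolation=2),cv2.resize(b,(0,0),fx=3.5,fy=3.5,interpolation=2)]))
E
```

```text
wrist pin 512 [[578.  132.6 206.9]
 [582.  140.9 209.4]
 [584.9 149.8 210.7]
 [587.4 158.9 211.5]
 [593.2 166.4 212.8]]
x=a*y+b [  0.2 552.8] yaw -12.149576465251807 [585.  149.7 210.3]
foot top 1260 ((482.63525390625, 173.24449157714844), 25.297182083129883)
shank [464.6 177.4 274.3] ((468.29840087890625, 176.2781982421875), (19.440196990966797, 15.272143363952637), 75.62317657470703)
scene0 228 yaw -13.016798949254406 x at y=150 585.9255042496535 z [202.7 209.3 213.7] 111.79667114918712 190.34340393377178
scene4 240 yaw -13.108164778200383 x at y=150 585.9087731641907 z [203.6 209.7 213.6] 110.6327385881882 189.8357557689212
120 157 458 [490.5 185.9 146.2] [461.  151.3 123.4] [507.  201.3 157. ]
160 250 395 [473.  180.9 194.9] [461.4 162.8 160.2] [495.  189.4 249.6]
250 287 284 [483.2 179.1 268.4] [461.1 167.  250.1] [504.8 187.6 287. ]
287 305 231 [484.7 178.8 297.6] [459.9 164.3 287.2] [504.8 187.2 305. ]
305 330 155 [486.3 181.  317.6] [475.1 164.7 305.1] [497.4 187.1 329.4]
```

View pics/c4.png

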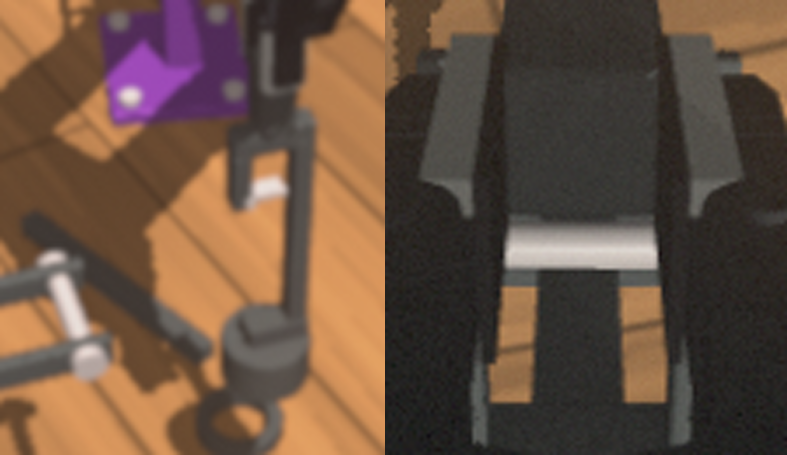

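The pin axis comes out at about (586,150), z about 205 (wrist 206, scene 204.5), yaw about -12.8°. The two views differ by about 2 mm in x, so I'll find the shank-to-pin contact by feel.

```bash
cat >> h.py <<'E'
YAW=-12.8; PIN=np.array([586.,150.,205.])
ex=np.array([np.cos(np.radians(YAW)),np.sin(np.radians(YAW)),0])
def sx(pos): return float((np.asarray(pos)-PIN)@ex)
def st(x,z): return np.array([PIN[0],PIN[1],0])+ex*x+np.array([0,0,z])
E
python3 - <<'E'
from h import *
np.set_printoptions(suppress=True,precision=2)
arm.line_to(st(-12,326),velocity=70,attitude=down(YAW,1))
arm.sleep(0.2);s=arm.state();print(s['time'],s['position'],s['force'],sx(s['position']))
print(arm.line_to(st(12,326),velocity=10,until_force=3.5))
s=arm.state();print(s['time'],s['position'],s['force'],sx(s['position']))
grab('scene','scene5');grab('wrist','wrist5')
E
python3 - <<'E'
import cv2,numpy as np
a=cv2.imread('pics/scene5.png')[180:320,190:330];b=cv2.imread('pics/wrist5.png')[150:410,240:400]
cv2.imwrite('pics/c5.png',np.hstack([cv2.resize(a,(520,520),interpolation=2),cv2.resize(b,(260,520)[:2],interpolation=2)]))
E
```

```text
10.0667 [574.14 152.74 326.12] [ 0.56  1.15 -4.28] -12.173869208661786
True
11.875 [593.02 148.2  324.9 ] [-2.47  1.27 -2.8 ] 7.244171765143177
```

View pics/c5.png

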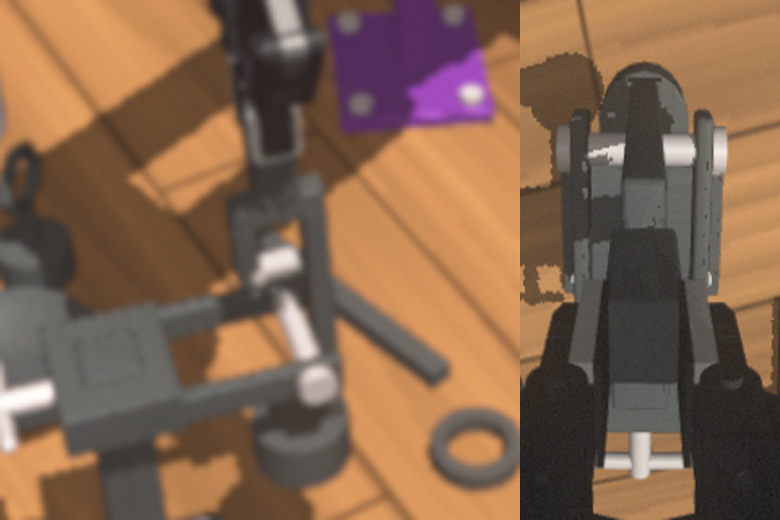

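Shank contact came at stand x = +7.2. I'll back off 1.5 mm, then lower by feel with a 17 N stop.

```bash
python3 - <<'E'
from h import *
np.set_printoptions(suppress=True,precision=2)
arm.line_to(st(5.7,325),velocity=15)
arm.sleep(0.2);s=arm.state();print(s['time'],s['position'],s['force'],sx(s['position']))
print(arm.line_to(st(5.7,290),velocity=40,until_force=5))
arm.sleep(0.2);s=arm.state();print(s['time'],s['position'],s['force'],s['opening'])
print(arm.line_to(st(5.7,262),velocity=8,until_force=16))
s=arm.state();print(s['time'],s['position'],s['force'],s['ft_torque'],s['opening'])
grab('scene','scene6');s=arm.state();print(s['time'],s['position'],s['force'],sx(s['position']))
E
python3 - <<'E'
import cv2,numpy as np
a=cv2.imread('pics/scene6.png')[200:320,200:320]
cv2.imwrite('pics/c6.png',cv2.resize(a,(600,600),interpolation=2))
E
```

```text
12.425 [591.52 148.69 324.89] [-1.01  0.47 -4.99] 5.675472252419111
False
13.65 [591.54 148.74 290.12] [-1.49  0.29 -5.69] 17.26074685258573
True
16.0333 [591.73 148.92 269.26] [-2.62 -0.24  8.76] [ 0.03  0.65 -0.02] 17.29642603299349
16.0833 [591.75 148.91 269.34] [-2.92  1.19  8.34] 5.846249571381887
```

View pics/c6.png

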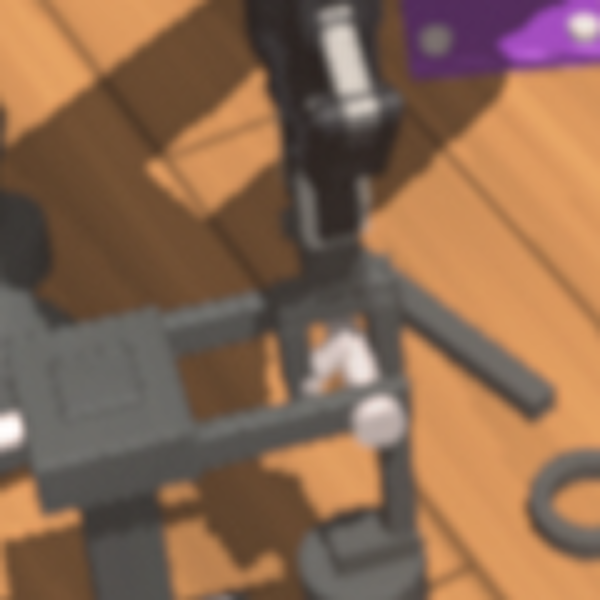

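The scene view shows the pin (near end at (276,284) in the full image) in the mouth, with the latch half pushed up. The press is about 14 N, as expected for the spring plus friction. I'll go on in steps, capping the pin load at about 21 N.

```bash
python3 - <<'E'
from h import *
np.set_printoptions(suppress=True,precision=2)
BASE=-5.4
for k in range(8):
    s=arm.state();F=s['force'][2]-BASE
    thr=21-F
    if thr<2: print('cap',F);break
    z0=s['position'][2]
    if z0<251: break
    r=arm.line_to(st(5.3,249),velocity=7,until_force=thr)
    s=arm.state();F=s['force'][2]-BASE
    print(r,round(s['time'],2),s['position'],s['force'],'pin',round(F,1),s['ft_torque'],round(s['opening'],2),sx(s['position']))
    if F>15 or not r: break
grab('scene','scene7');grab('wrist','wrist7')
E
python3 - <<'E'
import cv2,numpy as np
a=cv2.imread('pics/scene7.png')[200:320,200:320]
cv2.imwrite('pics/c7.png',cv2.resize(a,(600,600),interpolation=2))
E
```

```text
True 17.99 [590.55 148.92 253.2 ] [-0.58  0.1  -4.99] pin 0.4 [ 0.08  0.04 -0.04] 17.37 4.679648574427244
False 18.77 [591.37 148.85 249.86] [-3.89 -0.51 10.05] pin 15.4 [-0.15  0.97  0.01] 17.4 5.494476285550702
```

View pics/c7.png

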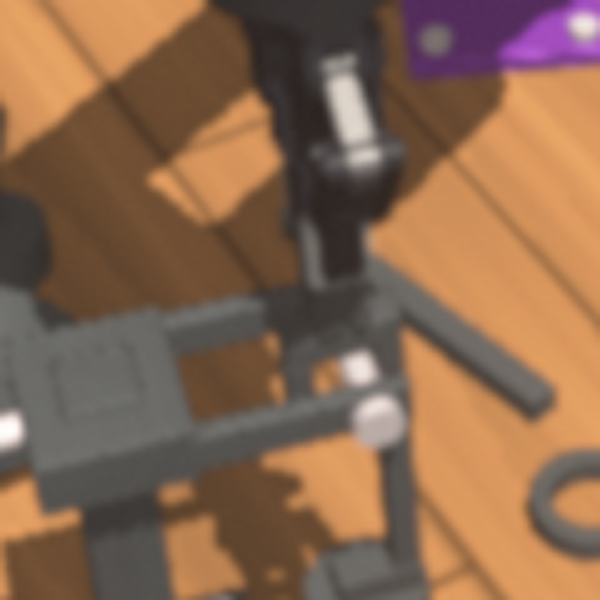

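The force dropped to zero at z = 253, about 3 mm before home, which fits the latch flipping shut. The seat then took 15 N. Now I'll relieve the push until the pin carries about nothing, then check.

```bash
python3 - <<'E'
from h import *
np.set_printoptions(suppress=True,precision=2)
s=arm.state();print(s['position'],s['force'])
F=s['force'][2]+5.4
for k in range(8):
    p=arm.state()['position']
    arm.line_to(st(5.1,p[2]+0.5),velocity=8)
    arm.sleep(0.15)
    s=arm.state();print(round(s['time'],2),s['position'],s['force'],s['ft_torque'],sx(s['position']))
    if s['force'][2]+5.4<5: break
grab('scene','scene8');grab('wrist','wrist8')
E
```

```text
[591.37 148.83 249.86] [-3.2  -1.09 10.33]
19.35 [591.12 148.88 250.67] [-2.63 -0.93  6.26] [-0.11  0.63  0.01] 5.245635011756647
19.75 [590.99 148.91 251.17] [-2.21  0.62  3.77] [ 0.02  0.58 -0.02] 5.106937998648092
20.15 [590.96 148.89 251.6 ] [-1.55 -0.41  0.9 ] [ 0.06  0.47 -0.07] 5.082158139297871
20.55 [590.91 148.86 252.03] [-2.34 -0.11  0.6 ] [ 0.08  0.55 -0.02] 5.0430054973882665
20.95 [590.81 148.86 252.28] [-1.47  0.84 -5.17] [ 0.07  0.37 -0.07] 4.93870531319642
```

View pics/wrist8.png

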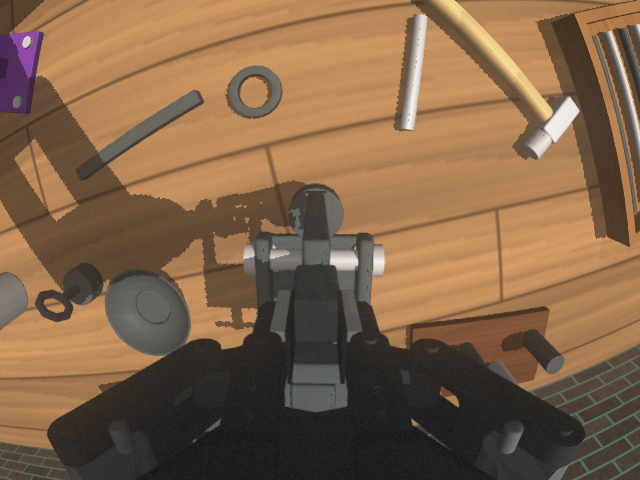

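The hook is centred between the fork arms (pin at (250–380,258)). At z = 252.3 the gripper carries the whole weight, so home contact is about 252.1. I'll centre the pin on the hook's axis (x −1.7 mm), set it down lightly, then open.

```bash
python3 - <<'E'
from h import *
np.set_printoptions(suppress=True,precision=2)
arm.line_to(st(3.3,252.6),velocity=8); arm.sleep(0.2)
s=arm.state();print(round(s['time'],2),s['position'],s['force'],s['ft_torque'],sx(s['position']))
r=arm.line_to(st(3.3,250.5),velocity=5,until_force=3.5)
s=arm.state();print(r,round(s['time'],2),s['position'],s['force'],s['ft_torque'],sx(s['position']))
arm.ungrasp(); arm.sleep(0.3)
s=arm.state();print(round(s['time'],2),s['position'],s['force'],s['opening'])
p=s['position']
grab('wrist','wrist9')
print(arm.line_to(p+np.array([0,0,120]),velocity=60,until_force=6))
s=arm.state();print(round(s['time'],2),s['position'],s['force'],s['opening'])
grab('wrist','wrist10');grab('scene','scene10')
E
python3 - <<'E'
import cv2,numpy as np
a=cv2.imread('pics/scene10.png')[180:340,180:340];b=cv2.imread('pics/wrist10.png')[120:320,220:420]
cv2.imwrite('pics/c10.png',np.hstack([cv2.resize(x,(400,400),interpolation=2) for x in (a,b)]))
E
```

```text
21.62 [589.33 149.26 252.67] [ 0.36 -0.46 -5.18] [0.04 0.02 0.02] 3.406905061371213
True 21.91 [589.16 149.24 251.58] [0.89 0.81 0.99] [ 0.1  -0.27 -0.03] 3.2533684921122195
22.88 [588.6  149.15 250.96] [-0.39 -0.32 -0.76] 85.19497325936194
False
25.07 [588.53 149.12 370.71] [ 0.1   0.72 -0.21] 85.32952632966443
```

View pics/c10.png

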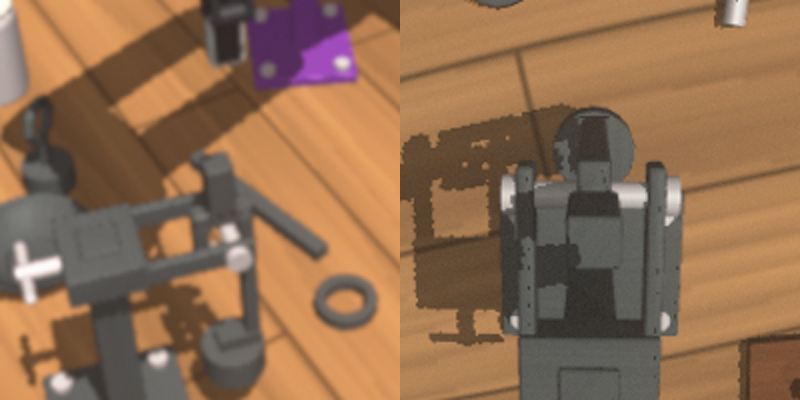

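The hook hangs between the fork arms, head upright, and the gripper is clear. I'll check the latch closely, the stillness and the height.

```bash
python3 - <<'E'
from h import *
np.set_printoptions(suppress=True,precision=2)
arm.line_to(arm.state()['position']+np.array([-80,0,60]),velocity=120)
arm.sleep(0.5)
f=grab('scene','scene11');g=grab('wrist','wrist11')
print(arm.state()['time'])
d=cv2.absdiff(load('scene10')['img'],f['img'])[230:330,230:300].max();print('diff',d)
for n,w in (('wrist10',wrist_map(load('wrist10'))),('wrist11',wrist_map(g)),('scene',world_map(f))):
    p=w.reshape(-1,3);p=p[np.isfinite(p).all(1)]
    h=p[(p[:,2]>255)&(p[:,2]<290)&(np.hypot(p[:,0]-588,p[:,1]-149)<22)]
    print(n,len(h),np.percentile(h[:,2],[50,90,98]),h[h[:,2]>262].mean(0))
a=cv2.cvtColor(f['img'],cv2.COLOR_RGB2BGR)[235:315,240:320]
cv2.imwrite('pics/c11.png',cv2.resize(a,(600,600),interpolation=2))
E
```

```text
26.7583
diff 112
wrist10 872 [269.23 270.18 270.6 ] [589.16 149.09 269.03]
wrist11 532 [269.   270.18 270.83] [588.29 149.25 268.78]
scene 160 [266.56 268.65 269.54] [589.77 152.48 266.91]
```

View pics/c11.png

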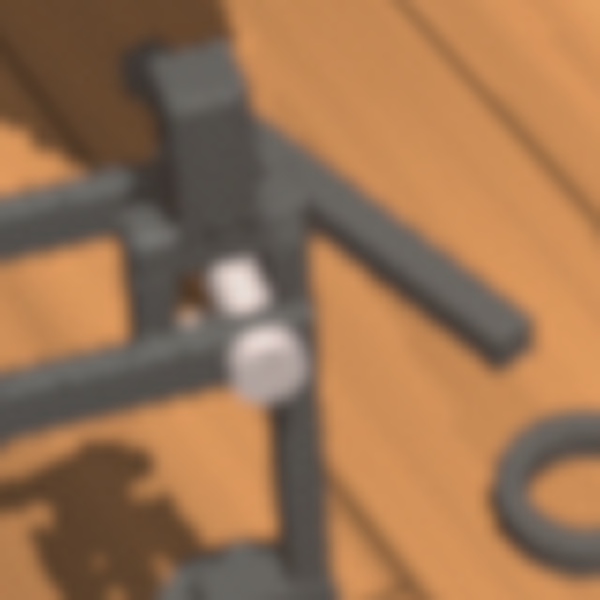

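View pics/wrist11.png

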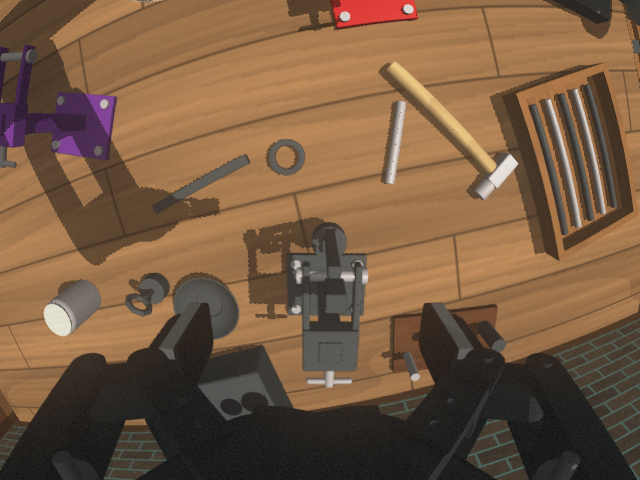

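The small silver spot at (188,318) in the crop is the tongue near its hinge, level and below the pin. The gap beside the nose above it is clear, so the latch is shut. The head top is at 267–270 mm against the expected 205 + 64.5. One last stillness check, then I'll hand in.

```bash
python3 - <<'E'
from h import *
arm.sleep(1.0)
f=grab('scene','scene12');arm.sleep(0.35);g=grab('scene','scene13')
c=lambda t:load(t)['img'][235:315,240:310].astype(int)
print(abs(c('scene11')-c('scene12')).mean(),abs(c('scene12')-c('scene13')).mean(),abs(c('scene12')-c('scene13')).max())
# bystander check: initial vs now, outside hook/arm
d=abs(load('scene0')['img'].astype(int)-g['img']).max(-1);print(((d>60)[:, :180]).sum(), (d>60)[330:,:500].sum())
s=arm.state();print(s['time'],s['force'],s['opening'])
arm.hand_in()
E
```

```text
0.4502380952380952 0.41232142857142856 2
0 214
28.2083 [-0.13399349  0.34386069  0.30668759] 84.9850737879967
the job is handed in; nothing more can be done
```

```bash
python3 - <<'E'
from h import *
d=abs(load('scene0')['img'].astype(int)-load('scene13')['img']).max(-1)>60
v,u=np.nonzero(d[330:,:500]);print(np.percentile(u,[0,50,100]),np.percentile(v+330,[0,50,100]))
a=[cv2.cvtColor(load(t)['img'],cv2.COLOR_RGB2BGR)[240:480,160:500] for t in('scene0','scene13')];cv2.imwrite('pics/cmp.png',np.hstack(a))
E
```

```text
[258. 270. 283.] [330. 334. 340.]
```

View pics/cmp.png

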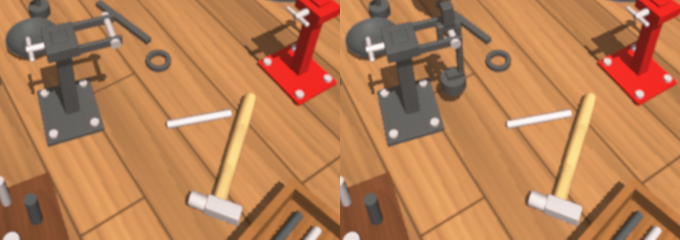

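The counterweight is hanging on the damper stand's cross pin with the latch shut below the pin. I handed the job in at 28.2 s with the gripper open and touching nothing.

**How it went:** I gripped the head, brought the hook in at mouth height and felt for the shank against the pin. I then backed off 1.5 mm and pushed down. Readings showed at most about 15–16 N on the pin; the stop was set at about 21 N and the limit is 25 N. The force fell to zero about 3 mm before home, when the latch flipped, and the seat then took 15 N. I eased off, centred the hook on the pin and released it.

**Last checks:**
- **Fully home:** the head's top is at 267–270 mm, against about 269.5 mm expected for a pin at about 205 mm.
- **Still:** the last frames, 0.4 s apart, were identical apart from noise.
- **Latch:** the tongue shows only as a small spot below the pin beside the nose, because the near fork arm hides the rest. That it is shut rests on this, the clear gap above it and the force drop.
- **Bystanders:** none showed a shift in the parts of the before-and-after scene view I compared. The only change there is the hanging weight and its shadow. I did not compare the part of the view behind the arm.

**Disagreements:** the wrist and scene views differed by about 2 mm on the pin's x position, and shank contact came about 3 mm later than my estimate. I used the contact position.

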